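# Seat a bracket blank in a welding fixture and lock its winged cam

## Robot

A 6-joint arm with a two-finger parallel gripper is mounted at the origin on the work surface. World frame = base frame: x ahead of the robot, y to its left, z up, the work surface at z = 0. Lengths are in m, angles in rad, forces in N, time in s.
With the tool pointing down it reaches from about 0.25 to 0.725 m from the base axis. Payload 4 kg.
Tool frame: the origin (TCP) lies midway between the tips of the shut fingers; the grasp point (between the pads) lies 19 mm behind it (bot.grasp_offset is the distance from the TCP to the grasp point, in m); z points along the fingers, y is the direction in which the jaws open and shut (so a half turn about z gives the same grasp; the last joint's range is limited). The gripper opens to 85 mm and grips with 20 to 120 N. Pads are 22 mm wide; open, the fingers measure 114 mm over their backs; the gripper's body (76 mm by 85 mm) begins 54 mm behind the grasp point. The pads swing forward as they close: fully open they stand 13 mm farther back than shut.
Start: joints at [0, 0.241, 0.005, 1.335, 0, 1.571], TCP at [0.5, -0, 0.231] pointing down, gripper open.
Joint ranges: [-2.72, 2.72], [-1.05, 1.87], [-1.09, 1.28], [-1.99, 2.15], [-1.42, 1.44], [-3.14, 3.14]. Speed limits (rad/s): [2.79, 2.79, 3.14, 3.14, 3.14, 3.14].

## Interface

Orientations are given as a unit quaternion [x, y, z, w].
In Python, from workcell import sensors, optics, bot gives the robot as it stands.
- The arm moves only by the tool apply_moves, never from a script. Its argument "plan" is one flat list of numbers, 6 for each row, row after row: the shift along the tool's x, y, z in m, then the turn, a rotation vector about the tool's x, y, z in rad. In form: [tx, ty, tz, ax, ay, az, tx, ty, tz, ax, ay, az, ...]. A call has 1 to 12 rows; each row is the pose to reach, as a shift and turn from the pose commanded when the call began, along the tool's axes at that moment; what a row does not reach only later rows make up. A row lasts 1/12 s, in which the tool goes at most 41.7 mm and 7.16 degrees, less where a joint would pass 70% of its speed; a pose out of reach is approached as far as the arm can. A call with a gripper value outside its range is refused whole. "grip" is the finger opening in m, from 0 to 0.0854, set as the call begins (left out, the last holds). The fingers move at their own pace and stop on an object; the grip force is fixed at half the most. Time passes only in rows, so rows that repeat a pose let the fingers close. It gives the time, the measured TCP pose, the force and the opening at its end, in the units of the state.
- sensors.get_obs(): the state, without advancing time (a new reading comes with each control period).
- optics.camera(name): name is "scene" or "side" or "wrist"; returns a dict with "pixels" (420x560x3 uint8, red, green, blue), "fx", "fy", "cx", "cy" (pixels), "k1" (the pictures are not rectified: a ray, as slopes to the right and down, at radius r is drawn at 1 + k1 r^2 times it, then the intrinsics apply), "pose" (4x4, takes a point from camera to world coordinates); the wrist camera has in their place "tool_from_camera" (4x4, takes a point from camera to tool coordinates, whose origin is the TCP and whose axes are the flange's). Camera axes: x right, y up, looking along -z (the intrinsics and any distortion apply to the point x, -y, -z); pixel columns grow to the right and rows downward; lengths in m; the calibration is good to about 2 mm. A picture is of the moment at which its call begins: read the wrist's pose just before it. There is no depth.
- bot.job_done(): hands the job in, once; it reports no verdict.
The state is a dict: "clock": time; "joint_pos": joint angles; "joint_vel": joint speeds; "tau": joint torques, N m; "eef_pos": TCP position; "tool_rot": TCP orientation; "ft_force": force on the tool from outside, world axes, zero at the start; "ft_torque": the same for the moment, N m; "grip_width": finger opening in m.
Only numpy, scipy, OpenCV 4.12 (cv2) and the standard library are available. Lean on these libraries where they do the work, as an engineer would, in place of code of your own. Each camera call takes 0.05 s, during which the arm holds its last target.

## Task

Slide the steel bracket blank along its channel in the welding fixture until it is fully home against the end stop, without ramming it. Then turn the winged cam knob clockwise until it clamps the blank snugly (distinctly firm to turn, but not forced), and let go of everything. Do not lean on the thin guard plate beside the wings, and leave the wrench, the tube offcut and the bolt alone.

Things in the scene. Friction and masses are not known exactly. Their poses are not given: they have to be found in the camera images.
- fixture: Dark steel welding fixture fixed on the bench. Base plate 250 x 190 x 20 mm (x -130 to +120, y -100 to +90). Origin under it; x points along the channel from its open mouth to the end stop, y to the jaw, z up. The channel floor is the plate's top, 20 mm above the bench. A low guide, 12 mm high, bounds the channel on the -y side for x -125 to -20 (inner face at y = -27.5).
- channel (a point): Point on the channel floor at the jaw's middle: fixture x = 20, y = 0; axes as the fixture's. The jaw block on the +y side is 24 mm high, x -45 to +85, its back at about y = 63. Its spring-backed face (25 N per mm, travel 6 mm) is adjustable: it stands somewhere from y = 16.5 to y = 21.5 mm in a given run, not measured for you.
- stop_face (a point): Middle of the end stop's face that the blank's nose must meet: in the fixture frame at x = 90, y = 0 and 28 mm above the bench; axes as the fixture's. The stop block is 22 mm high above the channel floor, 50 mm wide.
- end_stop: The end stop, a steel block fixed on the fixture at the far end of the channel; origin at the foot of its face, axes as the fixture's.
- blank: Loose steel bracket blank, 0.3 to 0.6 kg (sliding it takes 3 to 13 N): flat bar 140 (x) x 40 (y) x 16 (z) mm lying in the channel, with an upright lug on it near its rear end. Origin at the centre of its underside; x points to its nose, towards the stop. It starts 25 to 60 mm short of the stop.
- lug (a point): Point to grip on the blank's lug, 42 mm above the underside of the blank. The lug is a plate 10 mm thick along x, 30 mm wide along y, from 16 to 62 mm above the blank's underside, centred 55 mm behind the blank's origin: pinch it fore and aft, along x.
- nose (a point): Middle of the blank's nose face, 70 mm ahead of its origin, 8 mm above its underside; axes as the blank's.
- wing_grip (a point): Centre of the steel wings, on the knob's axis, 65 mm above the bench; its x axis lies along the wings, z up. The wings form a bar 64 mm long, 10 mm thick, from 52 to 78 mm above the bench; in the fixture frame the axis is at x = 40, y = -35.4. Pinch the bar across its thickness at the middle.
- wing: The winged knob with its eccentric cam disc (22 mm diameter, 14 mm high, centre 8 mm off the axis) below the wings. Origin on the knob's vertical axis at the channel floor, x along the wings, z up. Turned clockwise seen from above, the disc presses on the blank's -y side and drags the blank towards the stop. It can turn 2.1 rad in all and stays where it is left.
- knob_axis (a point): Fixed point of the fixture on the knob's axis, at the channel floor; axes as the fixture's. The wings start slack, their x axis at yaw 2.17 to 2.57 rad from the fixture's. Free turning takes 0.1 N m, pushing the blank across to the jaw 0.2; the jaw is met after 0.2 to 1.3 rad, then torque grows steeply: a snug clamp (12 to 32 N on the blank) takes 0.4 to 0.6 N m; aim for 0.5.
- guard: Thin upright aluminium guard plate beside the wings, 110 mm long along the fixture's x, 6 mm thick, its top 88 mm above the bench. Its origin is at the foot of the middle of the plate. Its inner face is 38 mm from the knob's axis, on the -y side; the wing tips pass 6 mm from it. Must not be pressed by the robot.
- wrench: Loose wrench 160 mm long lying on the bench near the fixture; leave alone.
- tube: Loose steel tube offcut standing on the bench, 60 mm diameter, 50 mm high; leave alone.
- bolt: Loose bolt standing on its head on the bench, 26 mm across, 51 mm high; leave alone.

How it is judged:
On the way, in this order (a step that is already met when the one before it is completed fails the run):
1. the blank is home against the end stop (nose within 2.5 mm of it) (x of nose in the frame of stop_face above -0.0025 m and angle between the x axis of blank and the x axis of fixture, either way round below 0.05 rad), for 0.2 s.
2. the winged cam clamps the blank with at least 12 N (contact force between wing and blank above 12 N), for 0.2 s.
At the end, for the whole second after the job is handed in: The blank is at rest, lying straight in the channel (within 0.05 rad), its nose within 2.5 mm of the end stop, and the released cam still presses on it with 12 to 32 N (all of step 1 and contact force between wing and blank between 12 and 32 N and linear speed of blank below 0.01 m/s and angular speed of wing below 0.05 rad/s); the robot touches nothing.
It fails at once if the cam is forced: more than 40 N on the blank (contact force between wing and blank above 40 N).
It fails at once if the blank is rammed against the end stop with more than 30 N (contact force between blank and end_stop above 30 N).
It fails at once if the robot presses on the guard plate with more than 8 N (contact force between any of the arm, the fingers and guard above 8 N).
It fails at once if the wrench, the tube or the bolt is moved by more than 15 mm (distance of any of wrench, tube, bolt from where it was at the start of the episode above 0.015 m).
It also fails if it takes over 70 s, if anything falls off the work surface, if the arm or the gripper's body presses on something with over 40 N, if the wrist force passes 120 N, or if a joint passes its speed limit or range.

## Working session

There is one attempt and no reset: what is moved stays moved. The work goes in short steps, Python scripts to look and compute and a tool call to move; the robot and the scene stay as the last step left them, time stands still between calls to the robot, and variables do not carry over. Pictures are saved under pics/ and viewed, and the job is handed in when it is done.

Besides the shell and the picture viewer there is one more tool, called after "Emit:" in YAML: its name, and indented under it one key for each argument. apply_moves: Moves the arm, as the interface text tells. Its arguments: {"type":"object","properties":{"plan":{"type":"array","items":{"type":"number"}},"grip":{"type":"number"}},"required":["plan"]}

```bash
ls; mkdir -p pics
python3 - <<'E'
from workcell import sensors, optics, bot
import cv2,numpy as np
o=sensors.get_obs();print(o)
for n in ["scene","side","wrist"]:
    c=optics.camera(n); cv2.imwrite(f"pics/{n}0.png",c["pixels"][:,:,::-1]); 
    print(n,{k:(np.round(v,4).tolist() if k!='pixels' else 0) for k,v in c.items()})
E
```

```text
pics
{'clock': 0.0, 'joint_pos': array([ 3.12564973e-05,  2.41477327e-01,  3.72719877e-03,  1.33519720e+00,
       -3.29517832e-05,  1.57079317e+00]), 'joint_vel': array([-0.0001921 , -0.00084228,  0.00204625, -0.00179639,  0.00059606,
       -0.00215175]), 'tau': array([ 5.50268451e-04, -3.72315860e+01,  2.52406776e+01,  1.67737965e-02,
        2.29149265e-05,  1.14679995e-05]), 'eef_pos': array([4.99369474e-01, 5.60767444e-06, 2.30381957e-01]), 'tool_rot': array([ 0.70709419,  0.70711855, -0.00077216, -0.00074883]), 'ft_force': array([0.5485513 , 0.87139994, 0.88162344]), 'ft_torque': array([0.0263969 , 0.03824622, 0.07350415]), 'grip_width': 0.08529926878238484}
scene {'pixels': 0, 'fx': 430.125, 'fy': 430.125, 'cx': 275.5256, 'cy': 207.842, 'k1': 0.0123, 'pose': [[0.8631, -0.2989, 0.4072, 0.8592], [0.5051, 0.5137, -0.6936, -0.4544], [-0.0019, 0.8043, 0.5943, 0.4825], [0.0, 0.0, 0.0, 1.0]]}
side {'pixels': 0, 'fx': 433.0924, 'fy': 433.0924, 'cx': 281.4173, 'cy': 205.9476, 'k1': 0.0376, 'pose': [[0.977, 0.1434, -0.1579, 0.4485], [-0.2133, 0.6486, -0.7306, -0.4887], [-0.0024, 0.7475, 0.6643, 0.5576], [0.0, 0.0, 0.0, 1.0]]}
wrist {'pixels': 0, 'fx': 304.389, 'fy': 304.389, 'cx': 278.9695, 'cy': 212.0482, 'k1': 0.0232, 'tool_from_camera': [[-0.0005, 0.9641, 0.2654, 0.0668], [1.0, 0.0006, -0.0002, 0.0008], [-0.0003, 0.2654, -0.9641, -0.1425], [0.0, 0.0, 0.0, 1.0]]}
```

View pics/scene0.png

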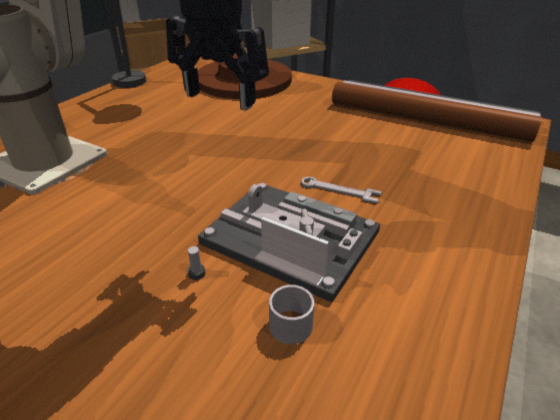

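View pics/side0.png

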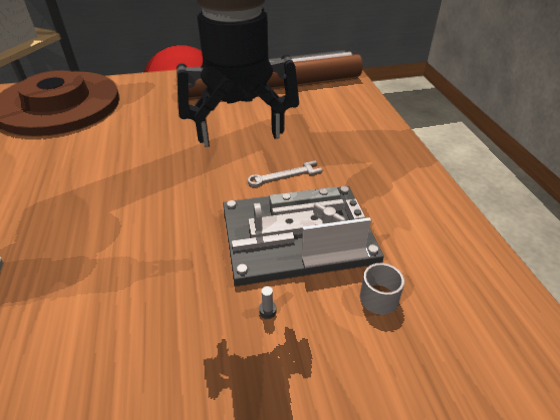

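View pics/wrist0.png

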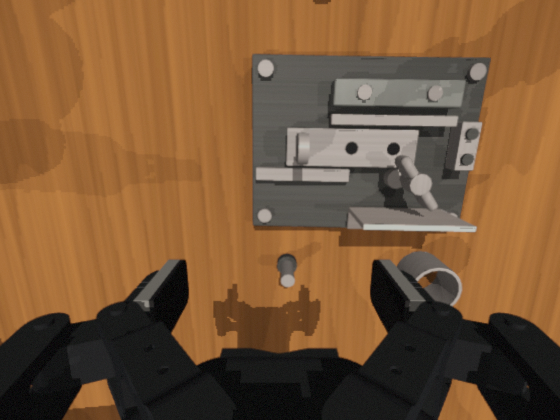

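```bash
cat > h.py <<'E'
from workcell import sensors, optics, bot
import cv2,numpy as np
from scipy.spatial.transform import Rotation as R
def Tool(o):
    T=np.eye(4);T[:3,:3]=R.from_quat(o["tool_rot"]).as_matrix();T[:3,3]=o["eef_pos"];return T
def snap(n,f=None):
    o=sensors.get_obs();c=optics.camera(n)
    if n=="wrist": c["pose"]=Tool(o)@c["tool_from_camera"]
    if f: cv2.imwrite(f,c["pixels"][:,:,::-1])
    return c
def cast(c,uv,z):
    K=np.array([[c["fx"],0,c["cx"]],[0,c["fy"],c["cy"]],[0,0,1]])
    p=cv2.undistortPoints(np.array(uv,float).reshape(-1,1,2),K,np.array([c["k1"],0,0,0.])).reshape(-1,2)
    d=np.c_[p[:,0],-p[:,1],-np.ones(len(p))]@c["pose"][:3,:3].T
    o=c["pose"][:3,3]; return o+d*((z-o[2])/d[:,2])[:,None]
def proj(c,P):
    q=(np.atleast_2d(P)-c["pose"][:3,3])@c["pose"][:3,:3]
    s=np.c_[q[:,0],-q[:,1]]/-q[:,2:3]; s=s*(1+c["k1"]*(s**2).sum(1,keepdims=True))
    return s*[c["fx"],c["fy"]]+[c["cx"],c["cy"]]
E
python3 - <<'E'
from h import *
c=snap("wrist"); im=c["pixels"]
hsv=cv2.cvtColor(im,cv2.COLOR_RGB2HSV)
m=(hsv[:,:,1]<90).astype(np.uint8); m[240:]=0; m[:30]=0;m=cv2.morphologyEx(m,cv2.MORPH_OPEN,np.ones((5,5)))
n,l,st,_=cv2.connectedComponentsWithStats(m); print(st[1:])
cnt=max(cv2.findContours(m,0,2)[0],key=cv2.contourArea); print(cv2.approxPolyDP(cnt,4,True).reshape(-1,2).tolist())
uv=[(252,56),(489,58),(252,230)]
print(cast(c,uv,.02).round(4))
print("lug top",cast(c,[(303,148)],.082), "nose",cast(c,[(418,148)],.036),"rear",cast(c,[(287,148)],.036))
print("wing",cast(c,[(421,184)],.085))
cv2.imwrite("pics/w1.png",cv2.resize(im[40:250,240:510,::-1],None,fx=2.9,fy=2.8,interpolation=2))
E
```

```text
[[  252    54   238   178 38503]]
[[252, 56], [253, 224], [475, 231], [459, 212], [478, 142], [489, 58]]
[[ 0.4718  0.1394  0.02  ]
 [ 0.7185  0.1358  0.02  ]
 [ 0.467  -0.0531  0.02  ]]
lug top [[0.52261457 0.04890027 0.082     ]] nose [[0.65008654 0.04570512 0.036     ]] rear [[0.5087595  0.04608255 0.036     ]]
wing [[0.63530499 0.01519974 0.085     ]]
```

View pics/w1.png

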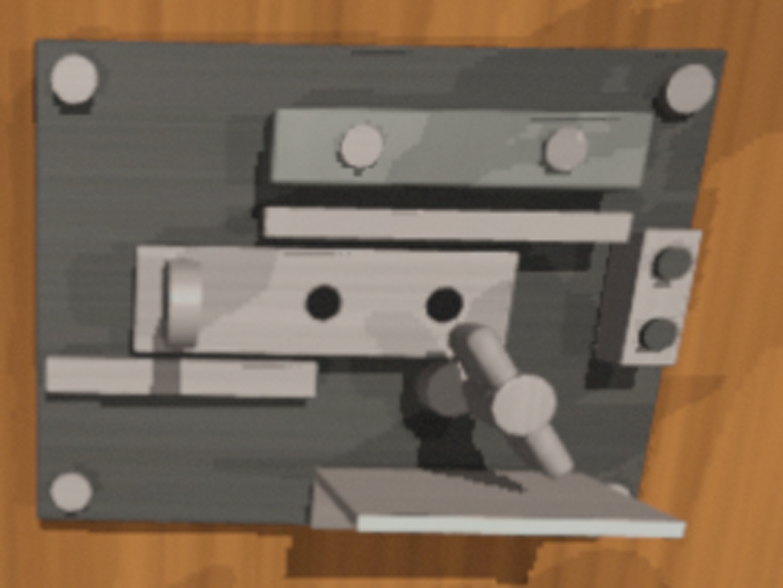

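Emit:
apply_moves:
  plan: [0.012, 0.006, 0.02, 0, 0, 0, 0.024, 0.012, 0.04, 0, 0, 0, 0.036, 0.018, 0.06, 0, 0, 0, 0.048, 0.023, 0.08, 0, 0, 0, 0.048, 0.023, 0.08, 0, 0, 0, 0.048, 0.023, 0.08, 0, 0, 0]
  grip: 0.04

```text
clock: 0.7
eef_pos: [0.5218, 0.0482, 0.15]
tool_rot: [0.707, 0.708, -0.002, -0.001]
ft_force: [0.5, -0.1, 0.1]
grip_width: 0.0398
```

Run:
```python
from h import *
c=snap("wrist","pics/w2.png"); o=sensors.get_obs();print(o["eef_pos"],o["tool_rot"],o["ft_force"],o["ft_torque"],o["grip_width"],o["joint_pos"])
```

```text
[0.52270531 0.0478733  0.15128826] [ 7.06958330e-01  7.07254950e-01 -5.56070017e-04 -2.16300369e-04] [0.89710986 0.92401246 1.20576749] [-0.00848026  0.00673163 -0.00413835] 0.0400874755482343 [ 9.15518166e-02  3.38237854e-01 -7.50318934e-02  1.15865815e+00
 -3.78869692e-04  1.66192887e+00]
```

View pics/w2.png

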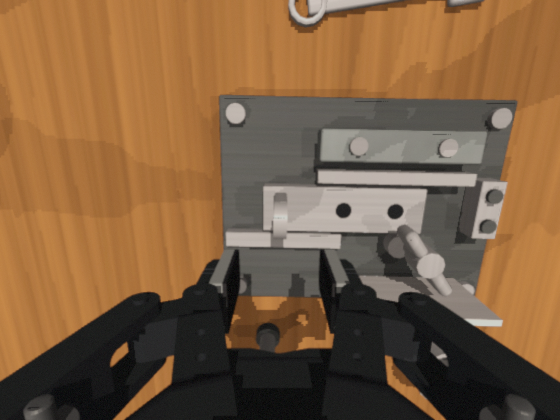

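Run:
```python
from h import *
c=optics.camera("wrist"); T=np.eye(4);T[:3,:3]=np.array([[0,1,0],[1,0,0],[0,0,-1.]]);T[:3,3]=[.523,.048,.151]
c["pose"]=T@c["tool_from_camera"]; im=c["pixels"]
P=lambda uv,z:cast(c,uv,z).round(4).tolist()
print("plate corners",P([(220,97),(516,102),(222,296)],.02))
print("stop face top edge",P([(478,181),(472,237)],.042))
print("blank top corners",P([(265,186),(424,189),(264,230),(419,233)],.036))
print("jaw block top",P([(321,129),(481,133),(320,161),(481,163)],.044), "face plate front top",P([(317,183),(474,186)],.044))
print("guide top inner",P([(226,233),(341,235)],.032))
print("lug top",P([(274,195),(288,195),(275,236)],.082))
print("guard top",P([(498,322)],.088))
print("wing cap",P([(430,266)],.085))
cv2.imwrite("pics/w3.png",cv2.resize(im[85:345,215:525,::-1],None,fx=2.5,fy=2.3,interpolation=2))
```

```text
plate corners [[0.4743, 0.1399, 0.02], [0.7218, 0.1347, 0.02], [0.4665, -0.048, 0.02]]
stop face top edge [[0.6882, 0.0721, 0.042], [0.6915, 0.023, 0.042]]
blank top corners [[0.5119, 0.0671, 0.036], [0.6478, 0.0643, 0.036], [0.5105, 0.0273, 0.036], [0.6484, 0.0245, 0.036]]
jaw block top [[0.557, 0.1141, 0.044], [0.6825, 0.1104, 0.044], [0.5571, 0.0891, 0.044], [0.6867, 0.087, 0.044]] face plate front top [[0.5553, 0.0711, 0.044], [0.6843, 0.0683, 0.044]]
guide top inner [[0.4757, 0.0231, 0.032], [0.5802, 0.0212, 0.032]]
lug top [[0.5203, 0.0692, 0.082], [0.5302, 0.0691, 0.082], [0.5209, 0.0383, 0.082]]
guard top [[0.6914, -0.0291, 0.088]]
wing cap [[0.6358, 0.0158, 0.085]]
```

View pics/w3.png

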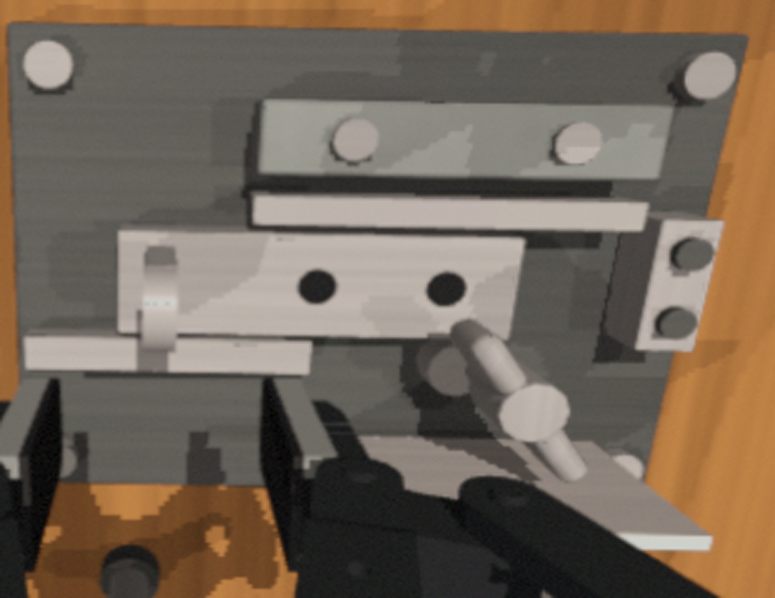

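Emit:
apply_moves:
  plan: [0, 0.003, 0.02, 0, 0, 0.022, -0.001, 0.003, 0.04, 0, 0, 0.022, -0.001, 0.003, 0.06, 0, 0, 0.022, -0.001, 0.003, 0.075, 0, 0, 0.022, -0.001, 0.003, 0.085, 0, 0, 0.022, -0.001, 0.003, 0.085, 0, 0, 0.022]

```text
clock: 1.3
eef_pos: [0.5251, 0.0463, 0.0654]
tool_rot: [0.715, 0.699, -0.001, -0.001]
ft_force: [0.1, 0.4, 0.0]
grip_width: 0.0401
```

Run:
```python
from h import *
c=snap("wrist","pics/w4.png"); c=snap("side"); cv2.imwrite("pics/s4.png",cv2.resize(c["pixels"][120:320,190:420,::-1],None,fx=3,fy=3))
o=sensors.get_obs();print(o["ft_force"],o["ft_torque"])
```

```text
[ 0.62527713 -0.7206036  -0.06164156] [-0.03234852  0.01629581 -0.01736853]
```

View pics/w4.png

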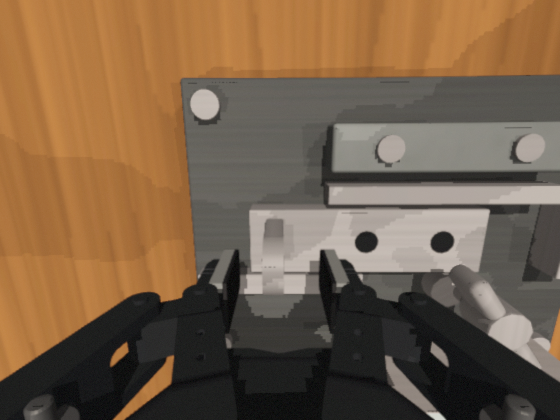

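View pics/s4.png

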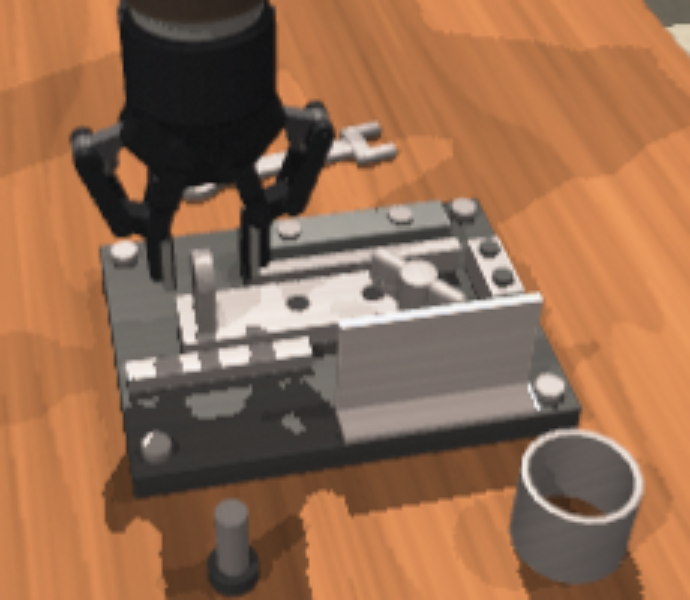

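Run:
```python
from h import *
c=optics.camera("wrist"); T=np.eye(4);T[:3,:3]=np.array([[0,1,0],[1,0,0],[0,0,-1.]])@R.from_rotvec([0,0,.022]).as_matrix();T[:3,3]=[.526,.047,.066]
c["pose"]=T@c["tool_from_camera"]; im=c["pixels"]
P=lambda uv,z:cast(c,uv,z).round(4).tolist()
print("lug base/top?",P([(264,222),(284,222),(264,292),(284,292)],.082))
print("blank corners",P([(250,209),(489,209),(250,272),(484,273)],.036))
print("plate corner",P([(183,81)],.02),"jaw face",P([(326,205),(540,205)],.044))
print("cap",P([(502,330)],.078))
cv2.imwrite("pics/w5.png",cv2.resize(im[170:360,180:400,::-1],None,fx=3,fy=3,interpolation=2))
```

```text
lug base/top? [[0.5209, 0.0747, 0.082], [0.5296, 0.0745, 0.082], [0.5197, 0.0407, 0.082], [0.529, 0.0405, 0.082]]
blank corners [[0.5103, 0.0686, 0.036], [0.649, 0.0654, 0.036], [0.5084, 0.0282, 0.036], [0.6524, 0.0246, 0.036]]
plate corner [[0.4741, 0.1407, 0.02]] jaw face [[0.5535, 0.072, 0.044], [0.6704, 0.0693, 0.044]]
cap [[0.6352, 0.0156, 0.078]]
```

View pics/w5.png

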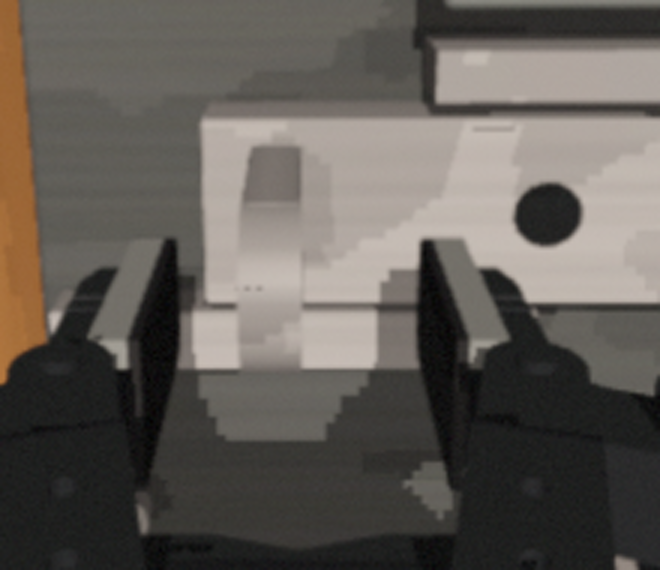

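Emit:
apply_moves:
  plan: [0.002, -0.001, 0.01, 0, 0, 0, 0.002, -0.001, 0.02, 0, 0, 0, 0.002, -0.001, 0.023, 0, 0, 0, 0.002, -0.001, 0.023, 0, 0, 0]

```text
clock: 1.78
eef_pos: [0.5238, 0.049, 0.0419]
tool_rot: [0.715, 0.699, -0.001, -0.001]
ft_force: [-0.8, 0.3, -0.0]
grip_width: 0.0399
```

Emit:
apply_moves:
  plan: [0, 0, 0, 0, 0, 0, 0, 0, 0, 0, 0, 0, 0, 0, 0, 0, 0, 0, 0, 0, 0, 0, 0, 0, 0, 0, 0, 0, 0, 0]
  grip: 0.0

```text
clock: 2.2
eef_pos: [0.5246, 0.0491, 0.0435]
tool_rot: [0.715, 0.699, -0.0, -0.0]
ft_force: [-2.3, 0.2, 2.4]
grip_width: 0.0096
```

Run:
```python
from h import *
c=snap("wrist","pics/w6.png"); 
o=sensors.get_obs();print(o["ft_force"],o["ft_torque"],o["grip_width"],o["eef_pos"])
```

```text
[-2.30235178  0.58634679  2.91661448] [ 0.05400498  0.54736407 -0.00575373] 0.009241530708365966 [0.52459003 0.04908759 0.04347183]
```

View pics/w6.png

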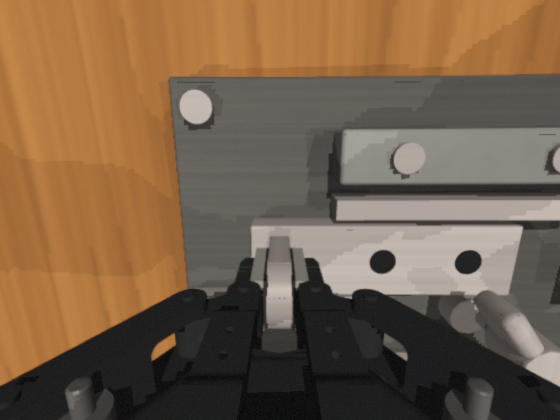

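Emit:
apply_moves:
  plan: [0, 0.002, 0, 0, 0, 0, 0, 0.005, 0, 0, 0, 0, 0, 0.009, 0, 0, 0, 0, 0, 0.013, 0, 0, 0, 0, 0, 0.017, 0, 0, 0, 0, 0, 0.021, 0, 0, 0, 0, 0, 0.024, 0, 0, 0, 0, 0, 0.027, 0, 0, 0, 0, 0, 0.028, 0, 0, 0, 0, 0, 0.028, 0, 0, 0, 0]

```text
clock: 3.08
eef_pos: [0.5518, 0.0484, 0.0435]
tool_rot: [0.715, 0.699, -0.001, -0.001]
ft_force: [-5.6, 0.5, 4.2]
grip_width: 0.0092
```

Run:
```python
from h import *
c=snap("wrist","pics/w7.png"); 
o=sensors.get_obs();print(o["ft_force"],o["ft_torque"],o["grip_width"],o["eef_pos"])
```

```text
[-5.57127034  0.12218862  5.24998737] [ 1.96201891e-02  9.47145976e-01 -7.06380093e-04] 0.009220540635370434 [0.55176377 0.04837406 0.04347846]
```

View pics/w7.png

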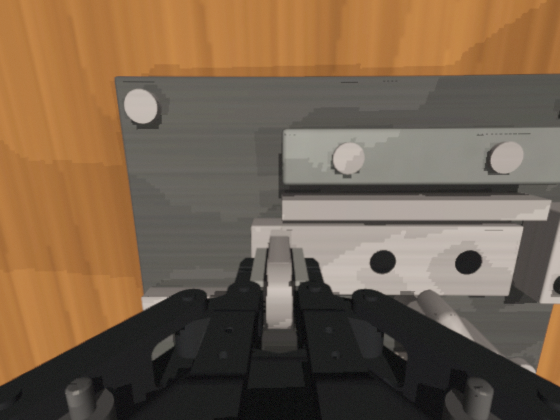

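Emit:
apply_moves:
  plan: [0, 0.001, 0, 0, 0, 0, 0, 0.002, 0, 0, 0, 0, 0, 0.003, 0, 0, 0, 0, 0, 0.004, 0, 0, 0, 0, 0, 0.005, 0, 0, 0, 0, 0, 0.006, 0, 0, 0, 0, 0, 0.006, 0, 0, 0, 0]

```text
clock: 3.72
eef_pos: [0.5574, 0.0483, 0.0435]
tool_rot: [0.715, 0.699, -0.001, -0.001]
ft_force: [-7.0, 0.3, 5.8]
grip_width: 0.0094
```

Run:
```python
from h import *
c=snap("scene"); cv2.imwrite("pics/c8.png",cv2.resize(c["pixels"][170:300,190:390,::-1],None,fx=4,fy=4))
c=snap("wrist","pics/w8.png"); 
o=sensors.get_obs();print(o["ft_force"],o["ft_torque"],o["grip_width"],o["eef_pos"])
```

```text
[-5.88580895 -0.73635588  4.95778442] [ 4.04820648e-02  1.05717730e+00 -3.29960549e-04] 0.009342582051596422 [0.55744458 0.04827271 0.04348983]
```

View pics/w8.png

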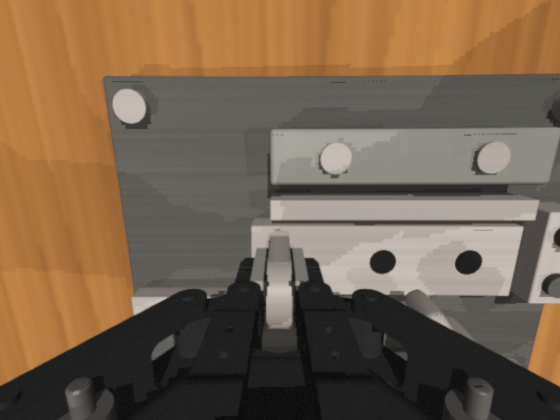

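View pics/c8.png

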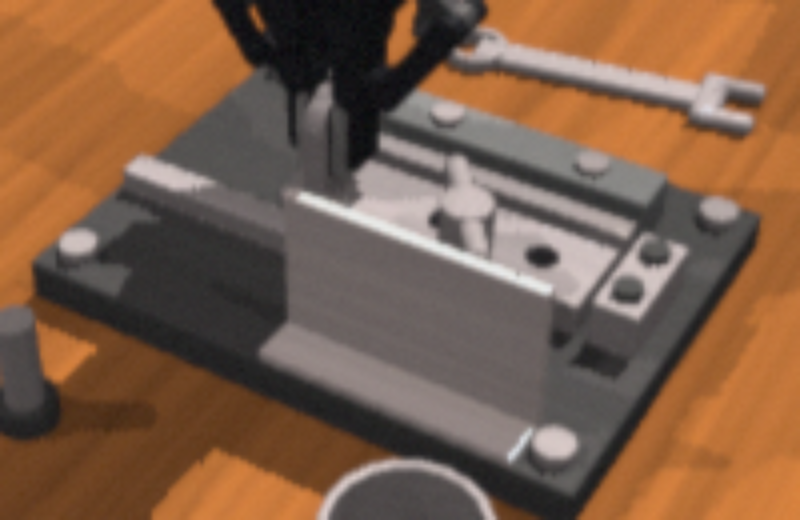

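Emit:
apply_moves:
  plan: [0, 0.0005, 0, 0, 0, 0, 0, 0.001, 0, 0, 0, 0, 0, 0.0015, 0, 0, 0, 0, 0, 0.002, 0, 0, 0, 0]

```text
clock: 4.15
eef_pos: [0.5591, 0.0482, 0.0435]
tool_rot: [0.715, 0.699, -0.001, -0.001]
ft_force: [-7.9, -0.0, 6.6]
grip_width: 0.0096
```

Emit:
apply_moves:
  plan: [0, 0.0005, 0, 0, 0, 0, 0, 0.001, 0, 0, 0, 0, 0, 0.001, 0, 0, 0, 0]

```text
clock: 4.4
eef_pos: [0.5603, 0.0482, 0.0435]
tool_rot: [0.715, 0.699, -0.001, -0.001]
ft_force: [-6.9, -0.1, 5.9]
grip_width: 0.0093
```

Emit:
apply_moves:
  plan: [0, 0.0005, 0, 0, 0, 0, 0, 0.001, 0, 0, 0, 0, 0, 0.001, 0, 0, 0, 0]

```text
clock: 4.65
eef_pos: [0.5613, 0.0482, 0.0435]
tool_rot: [0.715, 0.699, -0.001, -0.001]
ft_force: [-6.2, -0.0, 6.3]
grip_width: 0.0093
```

Emit:
apply_moves:
  plan: [0, 0.0005, 0, 0, 0, 0, 0, 0.001, 0, 0, 0, 0, 0, 0.001, 0, 0, 0, 0]

```text
clock: 4.9
eef_pos: [0.5623, 0.0482, 0.0435]
tool_rot: [0.715, 0.699, -0.001, -0.001]
ft_force: [-7.2, 0.1, 5.7]
grip_width: 0.0092
```

Run:
```python
from h import *
c=snap("wrist");cv2.imwrite("pics/w9.png",cv2.resize(c["pixels"][190:340,420:560,::-1],None,fx=4,fy=4)) 
o=sensors.get_obs();print(o["ft_force"],o["ft_torque"],o["grip_width"],o["eef_pos"])
```

```text
[-7.70483063  0.98932388  5.91108901] [ 0.09181731  1.07901377 -0.03587652] 0.0094743077880826 [0.56229794 0.04815011 0.04350683]
```

View pics/w9.png

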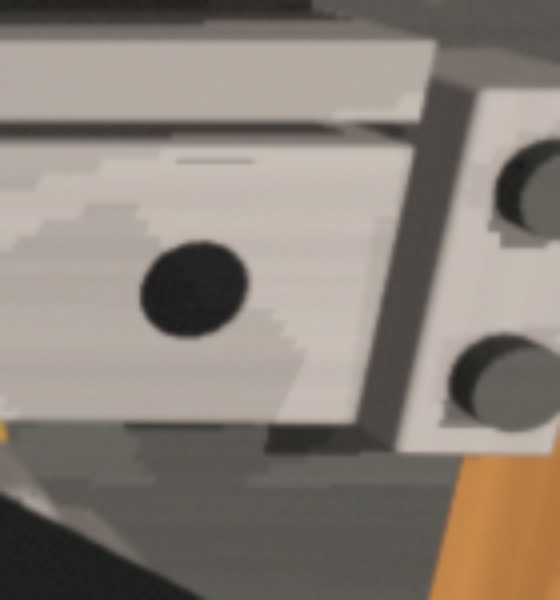

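Emit:
apply_moves:
  plan: [0, 0.0003, 0, 0, 0, 0, 0, 0.0006, 0, 0, 0, 0]

```text
clock: 5.12
eef_pos: [0.5623, 0.0482, 0.0435]
tool_rot: [0.715, 0.699, -0.002, -0.002]
ft_force: [-9.4, -0.0, 7.8]
grip_width: 0.009
```

Emit:
apply_moves:
  plan: [0, 0.0003, 0, 0, 0, 0, 0, 0.0006, 0, 0, 0, 0]

```text
clock: 5.28
eef_pos: [0.5631, 0.0481, 0.0435]
tool_rot: [0.715, 0.699, -0.001, -0.001]
ft_force: [-8.5, 0.3, 7.6]
grip_width: 0.0094
```

Emit:
apply_moves:
  plan: [0, 0.0003, 0, 0, 0, 0, 0, 0.0006, 0, 0, 0, 0]

```text
clock: 5.45
eef_pos: [0.5631, 0.0482, 0.0435]
tool_rot: [0.715, 0.699, -0.002, -0.002]
ft_force: [-9.5, 1.3, 8.1]
grip_width: 0.0091
```

Emit:
apply_moves:
  plan: [0, 0.0003, 0, 0, 0, 0, 0, 0.0006, 0, 0, 0, 0]

```text
clock: 5.62
eef_pos: [0.563, 0.0481, 0.0435]
tool_rot: [0.715, 0.699, -0.002, -0.002]
ft_force: [-12.5, -0.4, 10.1]
grip_width: 0.0092
```

Emit:
apply_moves:
  plan: [0, 0.0003, 0, 0, 0, 0, 0, 0.0006, 0, 0, 0, 0, 0, 0.0006, 0, 0, 0, 0]

```text
clock: 5.87
eef_pos: [0.563, 0.0481, 0.0435]
tool_rot: [0.715, 0.699, -0.003, -0.003]
ft_force: [-13.5, 1.6, 10.6]
grip_width: 0.0092
```

Run:
```python
from h import *
c=snap("wrist");cv2.imwrite("pics/w10.png",cv2.resize(c["pixels"][190:340,420:560,::-1],None,fx=4,fy=4)) 
o=sensors.get_obs();print(o["ft_force"],o["ft_torque"],o["grip_width"],o["eef_pos"])
```

```text
[-12.70851933   0.21693916  11.47077287] [0.01607737 1.83219346 0.05517516] 0.009029444801419791 [0.56304652 0.04815046 0.04348511]
```

View pics/w10.png

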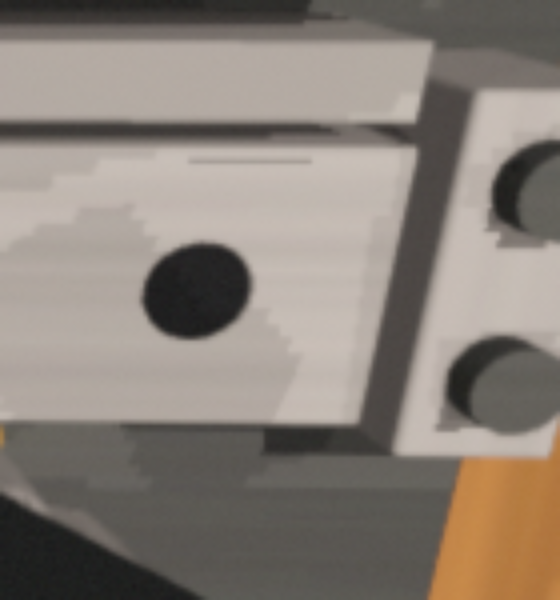

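Run:
```python
from h import *
c=snap("wrist"); o=sensors.get_obs()
print(o["ft_force"],R.from_quat(o["tool_rot"]).as_matrix().round(4).tolist())
px=lambda x,y:(420+x/4,190+y/4)
a=cast(c,[px(415,148),px(360,424)],.036); b=cast(c,[px(474,88),px(397,455)],.042)
print(a.round(4),b.round(4))
ex=np.array([np.cos(.022),-np.sin(.022),0])
print(a@ex,b@ex)
```

```text
[-13.26562952  -0.4253059   10.7127975 ] [[0.0217, 0.9997, -0.007], [0.9998, -0.0217, 0.0], [-0.0001, -0.007, -1.0]]
[[0.6884 0.0633 0.036 ]
 [0.6883 0.024  0.036 ]] [[0.6889 0.0728 0.042 ]
 [0.6889 0.0231 0.042 ]]
[0.68682785 0.68762708] [0.68715492 0.68819526]
```

Emit:
apply_moves:
  plan: [0, 0, 0, 0, 0, 0, 0, 0, 0, 0, 0, 0, 0, 0, 0, 0, 0, 0]
  grip: 0.03

```text
clock: 6.22
eef_pos: [0.5681, 0.0481, 0.0435]
tool_rot: [0.715, 0.699, 0.001, 0.001]
ft_force: [0.3, -0.4, -0.6]
grip_width: 0.03
```

Run:
```python
from h import *
c=snap("wrist","pics/w11.png"); o=sensors.get_obs()
print(o["ft_force"],o["eef_pos"],R.from_quat(o["tool_rot"]).as_matrix().round(4).tolist(),o["joint_pos"])
```

```text
[-0.07658786  0.21842233  0.62373548] [0.56790751 0.04809519 0.04345165] [[0.0221, 0.9998, 0.0015], [0.9998, -0.0221, 0.0], [0.0, 0.0015, -1.0]] [ 8.45554428e-02  5.21167884e-01 -9.65175619e-02  9.51582716e-01
 -1.28862895e-04  1.67743174e+00]
```

View pics/w11.png

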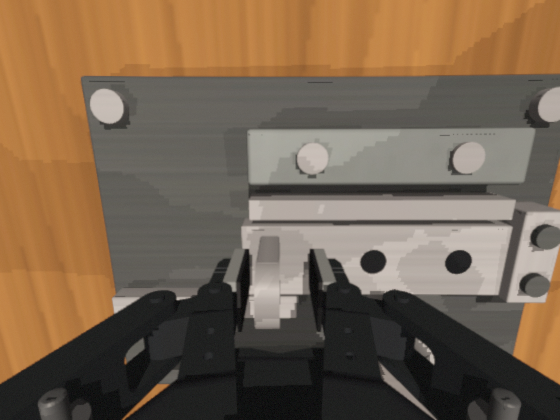

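Emit:
apply_moves:
  plan: [0, 0, -0.02, 0, 0, 0, 0, 0, -0.05, 0, 0, 0, 0, 0, -0.08, 0, 0, 0, -0.01, 0.02, -0.1, 0, 0, 0, -0.02, 0.045, -0.1, 0, 0, 0, -0.034, 0.07, -0.1, 0, 0, 0, -0.034, 0.07, -0.1, 0, 0, 0, -0.034, 0.07, -0.1, 0, 0, 0]

```text
clock: 6.93
eef_pos: [0.6373, 0.0117, 0.1425]
tool_rot: [0.715, 0.699, 0.0, -0.0]
ft_force: [-0.7, 0.4, 1.0]
grip_width: 0.0301
```

Run:
```python
from h import *
c=snap("wrist","pics/w12.png"); o=sensors.get_obs()
print(o["ft_force"],o["eef_pos"],R.from_quat(o["tool_rot"]).as_matrix().round(4).tolist(),o["joint_pos"])
```

```text
[-0.42003372 -0.44082833 -0.50131782] [0.63615519 0.01227946 0.1424237 ] [[0.0228, 0.9997, -0.0013], [0.9997, -0.0228, 0.0002], [0.0002, -0.0013, -1.0]] [1.91923368e-02 5.58862408e-01 2.49277873e-01 1.26248359e+00
 2.26159482e-04 1.61279792e+00]
```

View pics/w12.png

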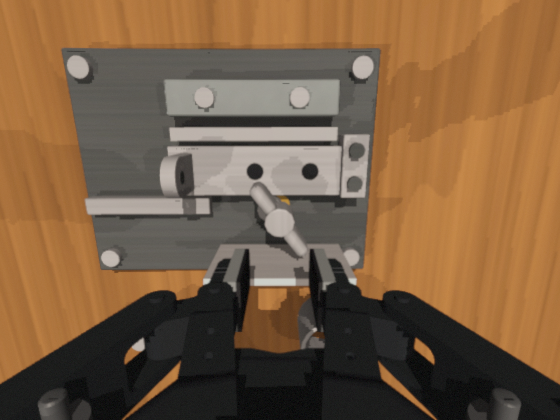

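Run:
```python
from h import *
c=snap("wrist"); T=np.eye(4)
T[:3,:3]=np.array([[0,1,0],[1,0,0],[0,0,-1.]])@R.from_rotvec([0,0,.022]).as_matrix();T[:3,3]=[.6373,.0120,.143]
c["pose"]=T@c["tool_from_camera"]; im=c["pixels"]
cv2.imwrite("pics/w13.png",cv2.resize(im[160:280,210:350,::-1],None,fx=5,fy=5,interpolation=2))
P=lambda uv,z:cast(c,uv,z).round(4).tolist()
print("cap",P([(280,222)],.078),P([(280,222)],.085))
t=cast(c,[(257,187),(303,251)],.07);print(t,np.linalg.norm(t[0]-t[1]),np.arctan2(*(t[0]-t[1])[[1,0]]))
print("plate",P([(64,49),(379,50)],.02),"guard top edge",P([(205,284),(353,285)],.088), "stop",P([(342,135),(342,197)],.042),"blank nose",P([(341,150),(341,195)],.036),"jaw face",P([(170,140),(337,140)],.044),"blank +y",P([(168,147),(341,146)],.036),"blank -y",P([(195,195),(341,195)],.036))
```

```text
cap [[0.6389, 0.0143, 0.078]] [[0.6389, 0.0165, 0.085]]
[[ 0.62293101  0.03849863  0.07      ]
 [ 0.65585893 -0.01163556  0.07      ]] 0.05998071053293049 2.1519340134137788
plate [[0.4741, 0.1408, 0.02], [0.7192, 0.1355, 0.02]] guard top edge [[0.5841, -0.0279, 0.088], [0.6903, -0.0311, 0.088]] stop [[0.6883, 0.0725, 0.042], [0.6899, 0.0234, 0.042]] blank nose [[0.6891, 0.0607, 0.036], [0.6903, 0.0238, 0.036]] jaw face [[0.5556, 0.0717, 0.044], [0.6841, 0.0689, 0.044]] blank +y [[0.5506, 0.0661, 0.036], [0.689, 0.0639, 0.036]] blank -y [[0.5683, 0.0265, 0.036], [0.6903, 0.0238, 0.036]]
```

View pics/w13.png

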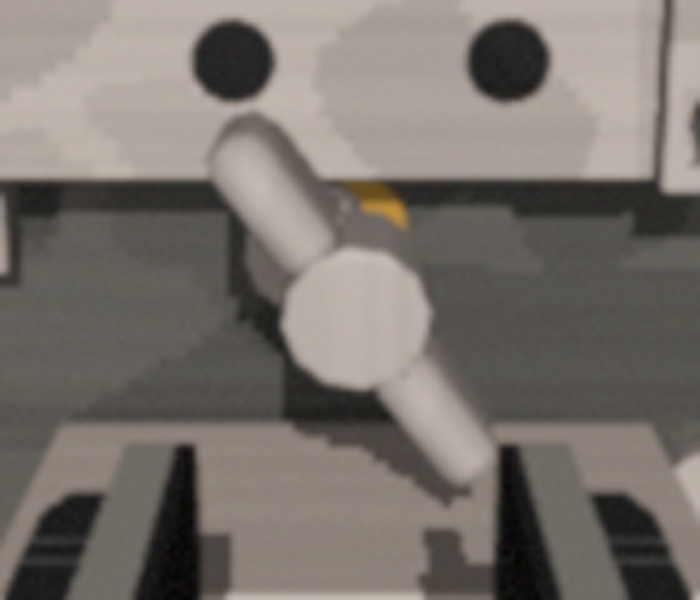

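Emit:
apply_moves:
  plan: [0.001, 0.001, 0, 0, 0, -0.12, 0.001, 0.001, 0, 0, 0, -0.24, 0.001, 0.001, 0, 0, 0, -0.36, 0.001, 0.001, 0, 0, 0, -0.48, 0.001, 0.001, 0, 0, 0, -0.6, 0.001, 0.001, 0.02, 0, 0, -0.6, 0.001, 0.001, 0.04, 0, 0, -0.6, 0.001, 0.001, 0.04, 0, 0, -0.6]
  grip: 0.03

```text
clock: 7.7
eef_pos: [0.6334, 0.0142, 0.0993]
tool_rot: [0.476, 0.88, -0.002, -0.004]
ft_force: [-1.2, -0.5, -0.8]
grip_width: 0.03
```

Run:
```python
from h import *
c=snap("wrist","pics/w14.png"); c=snap("scene"); cv2.imwrite("pics/c14.png",cv2.resize(c["pixels"][150:300,190:390,::-1],None,fx=4,fy=4)); o=sensors.get_obs()
print(o["ft_force"],o["eef_pos"],R.from_quat(o["tool_rot"]).as_matrix().round(4).tolist(),o["joint_pos"],o["grip_width"])
```

```text
[-0.16027679 -0.17629895  0.21028565] [0.63578935 0.01409483 0.10276641] [[-0.547, 0.8371, -0.0028], [0.8371, 0.547, 0.0], [0.0016, -0.0023, -1.0]] [2.21209882e-02 5.86477248e-01 1.89630637e-01 1.17675429e+00
 9.30354749e-05 1.01412346e+00] 0.029871197559671193
```

View pics/w14.png

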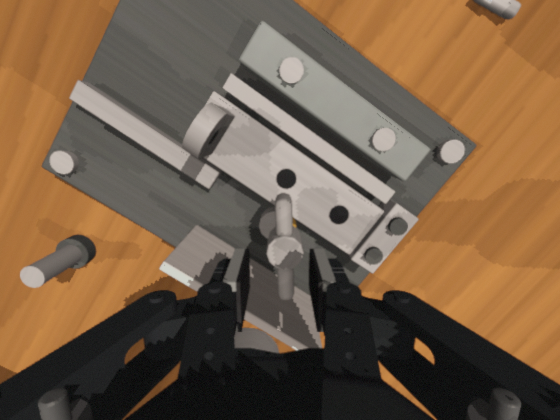

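View pics/c14.png

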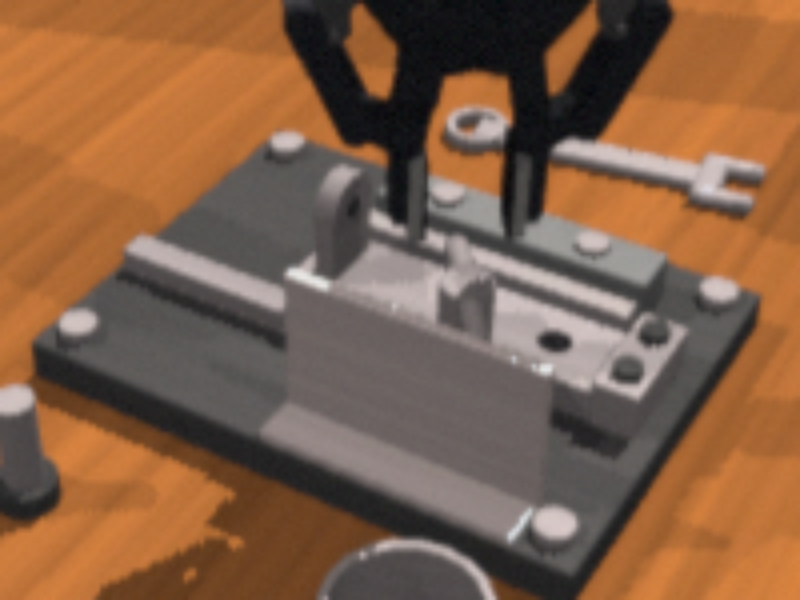

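Run:
```python
from h import *
for i in range(3):
    c=snap("wrist"); o=sensors.get_obs(); print(o["eef_pos"],o["clock"])
im=c["pixels"];cv2.imwrite("pics/w15.png",cv2.resize(im[180:320,210:360,::-1],None,fx=4,fy=4,interpolation=2))
M=c["tool_from_camera"]
for z in (.07,.078):
    c2=dict(c);c2["pose"]=M   # tool frame; plane z_tool = h - z
    print(cast(c2,[(286,250),(283,200),(287,296)],.1025-z).round(4))
    print(cast(c,[(286,250)],z))
```

```text
[0.63694157 0.0139982  0.10394466] 7.85
[0.63767173 0.01393182 0.10464235] 7.9
[0.63802664 0.01380555 0.10491264] 7.95
[[-0.006   0.0048  0.0325]
 [ 0.0256  0.0028  0.0325]
 [-0.0378  0.0056  0.0325]]
[[0.64557617 0.01077696 0.07      ]]
[[-0.0027  0.0046  0.0245]
 [ 0.0275  0.0027  0.0245]
 [-0.0331  0.0054  0.0245]]
[[0.64358187 0.01344336 0.078     ]]
```

View pics/w15.png

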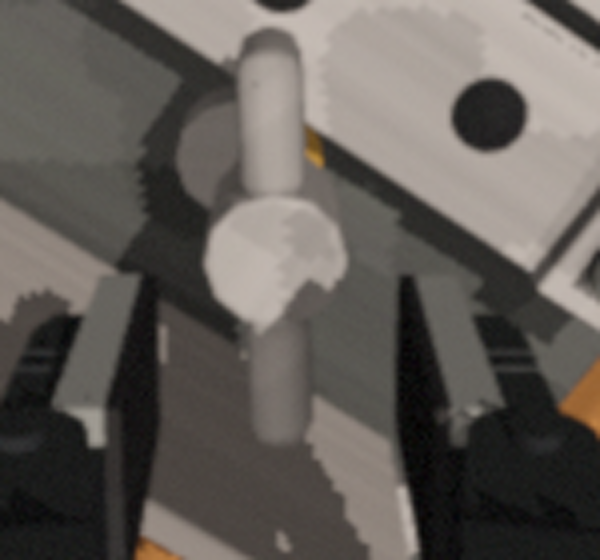

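Run:
```python
from h import *
for i in range(2):
    c=snap("wrist"); o=sensors.get_obs(); print(o["eef_pos"],o["clock"])
im=c["pixels"];cv2.imwrite("pics/w16.png",cv2.resize(im[180:320,210:360,::-1],None,fx=4,fy=4,interpolation=2))
M=c["tool_from_camera"]
for z in (.07,.078):
    c2=dict(c);c2["pose"]=M
    print(cast(c2,[(278.8,245.5),(277.5,192),(279.5,288)],.1025-z).round(4))
```

```text
[0.63814343 0.0137367  0.10496317] 8.0
[0.63811993 0.01365818 0.10481917] 8.05
[[-0.0031  0.0003  0.0325]
 [ 0.0304 -0.0004  0.0325]
 [-0.0321  0.0008  0.0325]]
[[ 0.0001  0.0004  0.0245]
 [ 0.0321 -0.0004  0.0245]
 [-0.0276  0.0008  0.0245]]
```

View pics/w16.png

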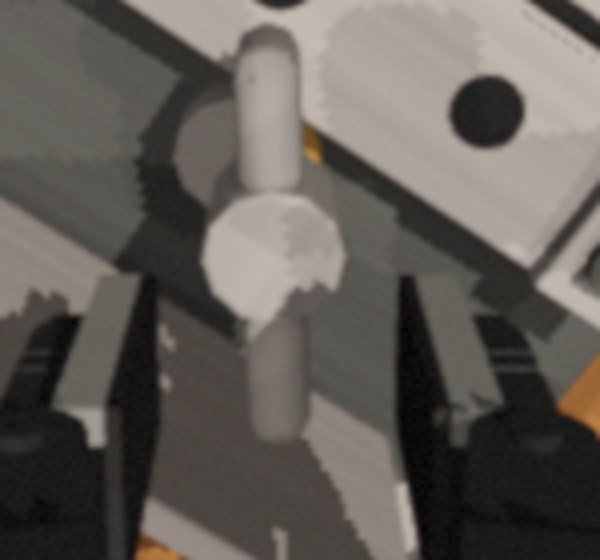

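Emit:
apply_moves:
  plan: [0, 0, 0.01, 0, 0, -0.02, 0, 0, 0.02, 0, 0, -0.02, 0, 0, 0.03, 0, 0, -0.02, 0, 0, 0.035, 0, 0, -0.02, 0, 0, 0.035, 0, 0, -0.02]

```text
clock: 8.47
eef_pos: [0.6354, 0.0135, 0.0655]
tool_rot: [0.467, 0.884, -0.001, -0.002]
ft_force: [0.2, -0.2, -0.9]
grip_width: 0.0299
```

Emit:
apply_moves:
  plan: [0, 0, 0.008, 0, 0, 0, 0, 0, 0.016, 0, 0, 0, 0, 0, 0.022, 0, 0, 0, 0, 0, 0.022, 0, 0, 0, 0, 0, 0.022, 0, 0, 0]

```text
clock: 8.88
eef_pos: [0.6368, 0.0135, 0.0456]
tool_rot: [0.467, 0.884, -0.0, -0.001]
ft_force: [-0.1, -1.0, 0.8]
grip_width: 0.03
```

Run:
```python
from h import *
c=snap("wrist","pics/w17.png"); c=snap("side"); cv2.imwrite("pics/s17.png",cv2.resize(c["pixels"][120:300,200:400,::-1],None,fx=3.3,fy=3.3)); o=sensors.get_obs()
print(o["ft_force"],o["ft_torque"],o["eef_pos"],R.from_quat(o["tool_rot"]).as_matrix().round(4).tolist(),o["grip_width"])
```

```text
[-0.26606378 -0.82710195 -0.08400692] [ 0.00672578  0.04969329 -0.02369558] [0.63754138 0.01357433 0.04654795] [[-0.563, 0.8265, 0.0005], [0.8265, 0.563, 0.0], [-0.0002, 0.0004, -1.0]] 0.02992316262711557
```

View pics/w17.png

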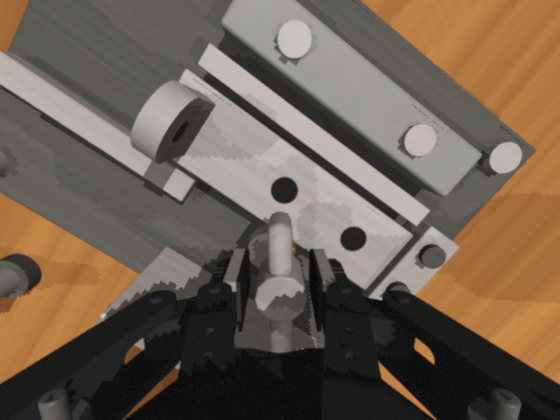

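View pics/s17.png

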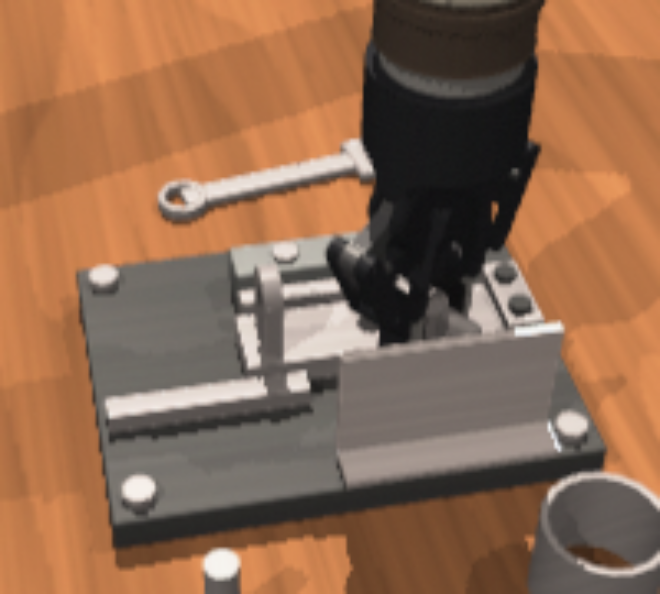

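Fingers straddle the wings, clear of the guard with zero force. Close on the bar.

Emit:
apply_moves:
  plan: [0, 0, 0, 0, 0, 0, 0, 0, 0, 0, 0, 0, 0, 0, 0, 0, 0, 0, 0, 0, 0, 0, 0, 0, 0, 0, 0, 0, 0, 0]
  grip: 0.0

```text
clock: 9.4
eef_pos: [0.6377, 0.0135, 0.047]
tool_rot: [0.467, 0.884, 0.0, 0.001]
ft_force: [-0.7, -0.2, 4.6]
grip_width: 0.0097
```

Run:
```python
from h import *
c=snap("wrist","pics/w18.png"); o=sensors.get_obs()
print(o["ft_force"],o["ft_torque"],o["eef_pos"],R.from_quat(o["tool_rot"]).as_matrix().round(4).tolist(),o["grip_width"],o["joint_pos"])
```

```text
[-1.12915297 -0.2594897   3.95957884] [-0.05414031  0.20411756  0.00311437] [0.63765307 0.01351233 0.04701687] [[-0.563, 0.8265, 0.0011], [0.8265, 0.563, -0.0], [-0.0006, 0.0009, -1.0]] 0.010074290821773624 [ 2.12213036e-02  6.35421470e-01  1.20461904e-01  1.05476508e+00
 -7.09208053e-05  9.94048285e-01]
```

View pics/w18.png

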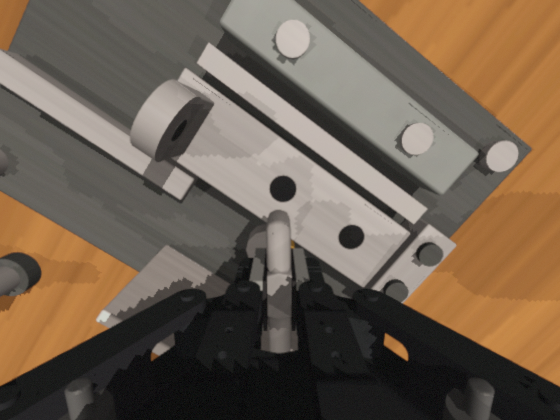

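Emit:
apply_moves:
  plan: [0, 0, 0, 0, 0, 0.03, 0, 0, 0, 0, 0, 0.06, 0, 0, 0, 0, 0, 0.09, 0, 0, 0, 0, 0, 0.12, 0, 0, 0, 0, 0, 0.15, 0, 0, 0, 0, 0, 0.15, 0, 0, 0, 0, 0, 0.15]

```text
clock: 10.03
eef_pos: [0.6376, 0.0135, 0.047]
tool_rot: [0.532, 0.847, 0.0, 0.0]
ft_force: [-2.0, 0.1, 5.1]
grip_width: 0.0099
```

```bash
cat > st.py <<'E'
from h import *
o=sensors.get_obs(); m=R.from_quat(o["tool_rot"]).as_matrix()
print("F",o["ft_force"].round(2),"T",o["ft_torque"].round(3),"p",o["eef_pos"].round(4),"yaw y",np.arctan2(m[1,1],m[0,1]).round(4),"j6",o["joint_pos"][5].round(4),"tau6",o["tau"][5].round(3),o["grip_width"].round(4),o["clock"])
E
python3 st.py
```

```text
Traceback (most recent call last):
  File "st.py", line 3, in <module>
    print("F",o["ft_force"].round(2),"T",o["ft_torque"].round(3),"p",o["eef_pos"].round(4),"yaw y",np.arctan2(m[1,1],m[0,1]).round(4),"j6",o["joint_pos"][5].round(4),"tau6",o["tau"][5].round(3),o["grip_width"].round(4),o["clock"])
                                                                                                                                                                                                  ^^^^^^^^^^^^^^^^^^^^^
AttributeError: 'float' object has no attribute 'round'
```

```bash
sed -i 's/o\["grip_width"\].round(4)/round(o["grip_width"],4)/' st.py; python3 st.py
```

```text
F [-2.    0.13  5.09] T [-0.116  0.326 -0.05 ] p [0.6376 0.0135 0.047 ] yaw y 0.4487 j6 1.1433 tau6 0.017 0.0099 10.0333
```

Emit:
apply_moves:
  plan: [0, 0, 0, 0, 0, 0.03, 0, 0, 0, 0, 0, 0.06, 0, 0, 0, 0, 0, 0.09, 0, 0, 0, 0, 0, 0.1, 0, 0, 0, 0, 0, 0.1]

```text
clock: 10.45
eef_pos: [0.6376, 0.0134, 0.047]
tool_rot: [0.574, 0.819, 0.0, 0.0]
ft_force: [-0.8, -0.5, 6.2]
grip_width: 0.0101
```

```bash
python3 st.py
cat > avg.py <<'E'
from h import *
f=[];t=[];u=[];y=[]
for i in range(6):
    c=optics.camera("wrist"); o=sensors.get_obs(); m=R.from_quat(o["tool_rot"]).as_matrix()
    f.append(o["ft_force"]);t.append(o["ft_torque"]);u.append(o["tau"][5]);y.append(np.arctan2(m[1,1],m[0,1]))
print("F",np.mean(f,0).round(2),"T",np.mean(t,0).round(3),"sdTz",np.std(t,0)[2].round(3),"tau6",np.mean(u).round(3),"yaw",np.mean(y).round(4),o["eef_pos"].round(4),o["clock"])
cv2.imwrite("pics/last.png",c["pixels"][:,:,::-1])
E
python3 avg.py
```

```text
F [-0.85 -0.46  6.17] T [-0.138  0.288  0.101] p [0.6376 0.0134 0.047 ] yaw y 0.3488 j6 1.2432 tau6 0.181 0.0101 10.45
F [-1.17 -0.45  5.68] T [-0.119  0.308  0.111] sdTz 0.017 tau6 0.115 yaw 0.3491 [0.6376 0.0134 0.047 ] 10.75
```

Emit:
apply_moves:
  plan: [0, 0, 0, 0, 0, 0.02, 0, 0, 0, 0, 0, 0.04, 0, 0, 0, 0, 0, 0.06, 0, 0, 0, 0, 0, 0.06]

```text
clock: 11.08
eef_pos: [0.6376, 0.0134, 0.047]
tool_rot: [0.598, 0.801, 0.0, 0.0]
ft_force: [-1.2, -1.3, 5.7]
grip_width: 0.0099
```

```bash
python3 st.py;python3 avg.py
```

```text
F [-1.22 -1.34  5.74] T [-0.076  0.333  0.126] p [0.6376 0.0134 0.047 ] yaw y 0.2885 j6 1.3035 tau6 0.221 0.0099 11.0833
F [-1.62 -0.48  5.49] T [-0.109  0.313  0.109] sdTz 0.033 tau6 0.104 yaw 0.289 [0.6375 0.0135 0.047 ] 11.3833
```

Emit:
apply_moves:
  plan: [0, 0, 0, 0, 0, 0.02, 0, 0, 0, 0, 0, 0.04, 0, 0, 0, 0, 0, 0.06, 0, 0, 0, 0, 0, 0.06]

```text
clock: 11.72
eef_pos: [0.6375, 0.0134, 0.047]
tool_rot: [0.622, 0.783, 0.0, 0.0]
ft_force: [-2.6, -1.0, 6.4]
grip_width: 0.0098
```

```bash
python3 st.py;python3 avg.py
```

```text
F [-2.62 -1.    6.44] T [-0.046  0.232  0.114] p [0.6375 0.0134 0.047 ] yaw y 0.2285 j6 1.3635 tau6 0.221 0.0098 11.7167
F [-1.61 -1.03  5.7 ] T [-0.101  0.327  0.071] sdTz 0.017 tau6 0.104 yaw 0.229 [0.6376 0.0134 0.047 ] 12.0167
```

View pics/last.png

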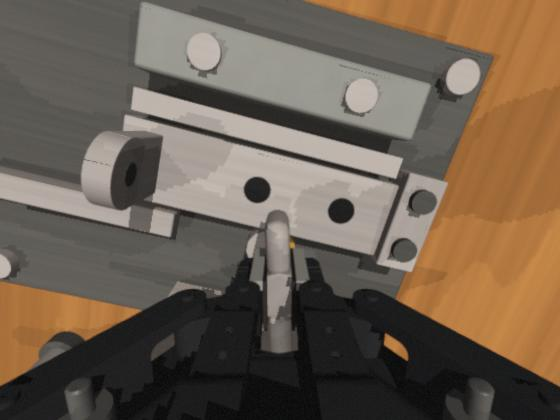

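Emit:
apply_moves:
  plan: [0, 0, 0, 0, 0, 0.02, 0, 0, 0, 0, 0, 0.04, 0, 0, 0, 0, 0, 0.06, 0, 0, 0, 0, 0, 0.06]

```text
clock: 12.35
eef_pos: [0.6375, 0.0134, 0.047]
tool_rot: [0.645, 0.764, 0.0, 0.0]
ft_force: [-1.3, -0.8, 5.0]
grip_width: 0.0102
```

```bash
python3 st.py;python3 avg.py
```

```text
F [-1.31 -0.77  4.98] T [-0.144  0.275  0.143] p [0.6375 0.0134 0.047 ] yaw y 0.1685 j6 1.4235 tau6 0.222 0.0102 12.35
F [-1.57 -0.68  5.43] T [-0.102  0.312  0.112] sdTz 0.034 tau6 0.104 yaw 0.169 [0.6375 0.0134 0.047 ] 12.65
```

Emit:
apply_moves:
  plan: [0, 0, 0, 0, 0, 0.02, 0, 0, 0, 0, 0, 0.04, 0, 0, 0, 0, 0, 0.06, 0, 0, 0, 0, 0, 0.06]

```text
clock: 12.98
eef_pos: [0.6375, 0.0134, 0.047]
tool_rot: [0.668, 0.744, 0.0, 0.0]
ft_force: [-2.1, -0.5, 5.7]
grip_width: 0.0099
```

```bash
python3 st.py;python3 avg.py
```

```text
F [-2.13 -0.5   5.68] T [-0.116  0.389  0.049] p [0.6375 0.0134 0.047 ] yaw y 0.1085 j6 1.4835 tau6 0.222 0.0099 12.9833
F [-1.54 -0.5   5.44] T [-0.117  0.31   0.115] sdTz 0.02 tau6 0.105 yaw 0.109 [0.6375 0.0134 0.047 ] 13.2833
```

View pics/last.png

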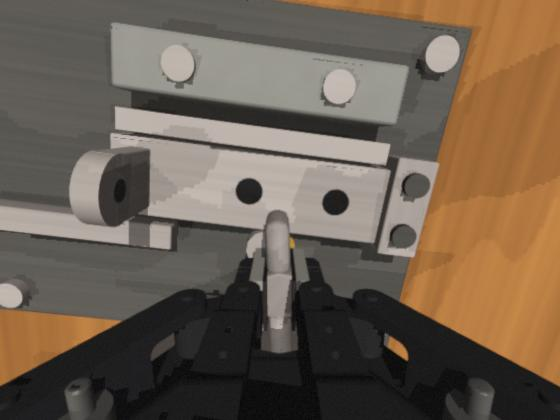

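Emit:
apply_moves:
  plan: [0, 0, 0, 0, 0, 0.02, 0, 0, 0, 0, 0, 0.04, 0, 0, 0, 0, 0, 0.06, 0, 0, 0, 0, 0, 0.06]

```text
clock: 13.62
eef_pos: [0.6375, 0.0135, 0.047]
tool_rot: [0.69, 0.724, 0.0, 0.0]
ft_force: [-1.2, -0.4, 5.9]
grip_width: 0.0099
```

```bash
python3 st.py;python3 avg.py
```

```text
F [-1.2  -0.37  5.92] T [-0.108  0.38   0.057] p [0.6375 0.0135 0.047 ] yaw y 0.0485 j6 1.5435 tau6 0.223 0.0099 13.6167
F [-1.97 -0.37  5.9 ] T [-0.134  0.353  0.092] sdTz 0.017 tau6 0.105 yaw 0.049 [0.6375 0.0134 0.047 ] 13.9167
```

Emit:
apply_moves:
  plan: [0, 0, 0, 0, 0, 0.02, 0, 0, 0, 0, 0, 0.04, 0, 0, 0, 0, 0, 0.06, 0, 0, 0, 0, 0, 0.06]

```text
clock: 14.25
eef_pos: [0.6375, 0.0134, 0.047]
tool_rot: [0.711, 0.703, 0.0, 0.0]
ft_force: [-1.9, -0.3, 5.7]
grip_width: 0.0098
```

```bash
python3 st.py;python3 avg.py
```

```text
F [-1.91 -0.29  5.69] T [-0.117  0.336  0.132] p [0.6375 0.0134 0.047 ] yaw y -0.0115 j6 1.6035 tau6 0.223 0.0098 14.25
F [-1.79 -0.29  5.86] T [-0.118  0.318  0.09 ] sdTz 0.029 tau6 0.106 yaw -0.011 [0.6375 0.0134 0.047 ] 14.55
```

Emit:
apply_moves:
  plan: [0, 0, 0, 0, 0, 0.02, 0, 0, 0, 0, 0, 0.04, 0, 0, 0, 0, 0, 0.06, 0, 0, 0, 0, 0, 0.06]

```text
clock: 14.88
eef_pos: [0.6375, 0.0134, 0.047]
tool_rot: [0.732, 0.681, 0.0, 0.0]
ft_force: [-2.5, -1.3, 5.4]
grip_width: 0.0099
```

```bash
python3 st.py;python3 avg.py
```

```text
F [-2.54 -1.28  5.43] T [-0.082  0.356  0.12 ] p [0.6375 0.0134 0.047 ] yaw y -0.0715 j6 1.6635 tau6 0.223 0.0099 14.8833
F [-1.89 -0.77  5.78] T [-0.141  0.351  0.096] sdTz 0.018 tau6 0.105 yaw -0.071 [0.6375 0.0135 0.047 ] 15.1833
```

View pics/last.png

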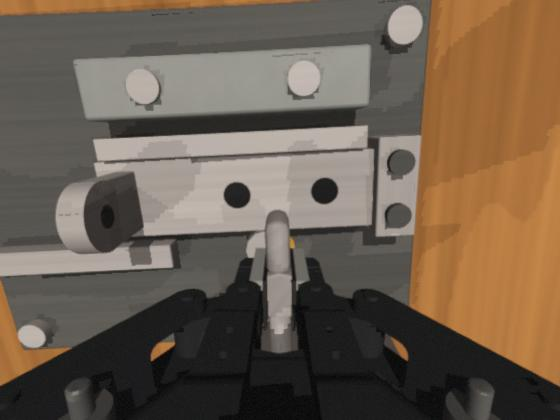

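Emit:
apply_moves:
  plan: [0, 0, 0, 0, 0, 0.02, 0, 0, 0, 0, 0, 0.04, 0, 0, 0, 0, 0, 0.05, 0, 0, 0, 0, 0, 0.05]

```text
clock: 15.52
eef_pos: [0.6374, 0.0134, 0.047]
tool_rot: [0.749, 0.663, 0.0, 0.0]
ft_force: [-2.1, -0.7, 6.7]
grip_width: 0.0099
```

```bash
python3 st.py;python3 avg.py
```

```text
F [-2.07 -0.73  6.68] T [-0.081  0.34   0.139] p [0.6374 0.0134 0.047 ] yaw y -0.1212 j6 1.7132 tau6 0.177 0.0099 15.5167
F [-1.65 -0.55  5.87] T [-0.134  0.375  0.118] sdTz 0.03 tau6 0.118 yaw -0.121 [0.6375 0.0134 0.047 ] 15.8167
```

Emit:
apply_moves:
  plan: [0, 0, 0, 0, 0, 0.02, 0, 0, 0, 0, 0, 0.04, 0, 0, 0, 0, 0, 0.05, 0, 0, 0, 0, 0, 0.05]

```text
clock: 16.15
eef_pos: [0.6374, 0.0134, 0.047]
tool_rot: [0.765, 0.644, 0.0, 0.0]
ft_force: [-1.9, -0.1, 6.7]
grip_width: 0.0097
```

```bash
python3 st.py;python3 avg.py
```

```text
F [-1.95 -0.08  6.7 ] T [-0.144  0.296  0.123] p [0.6374 0.0134 0.047 ] yaw y -0.1712 j6 1.7632 tau6 0.177 0.0097 16.15
F [-1.44 -0.72  6.32] T [-0.113  0.381  0.11 ] sdTz 0.024 tau6 0.118 yaw -0.171 [0.6374 0.0134 0.047 ] 16.45
```

Emit:
apply_moves:
  plan: [0, 0, 0, 0, 0, 0.02, 0, 0, 0, 0, 0, 0.04, 0, 0, 0, 0, 0, 0.05, 0, 0, 0, 0, 0, 0.05]

```text
clock: 16.78
eef_pos: [0.6374, 0.0134, 0.047]
tool_rot: [0.781, 0.625, 0.0, 0.0]
ft_force: [-1.8, -0.4, 6.5]
grip_width: 0.0097
```

```bash
python3 st.py;python3 avg.py
```

```text
F [-1.85 -0.36  6.5 ] T [-0.083  0.422  0.155] p [0.6374 0.0134 0.047 ] yaw y -0.2212 j6 1.8132 tau6 0.195 0.0097 16.7833
F [-1.88 -0.37  6.08] T [-0.113  0.377  0.14 ] sdTz 0.041 tau6 0.132 yaw -0.2209 [0.6374 0.0135 0.047 ] 17.0833
```

View pics/last.png

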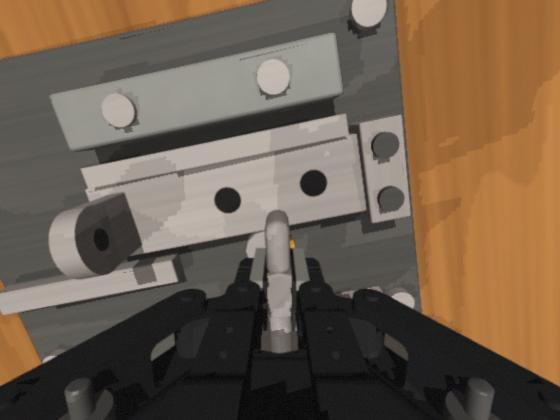

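Emit:
apply_moves:
  plan: [0, 0, 0, 0, 0, 0.01, 0, 0, 0, 0, 0, 0.02, 0, 0, 0, 0, 0, 0.03, 0, 0, 0, 0, 0, 0.03]

```text
clock: 17.42
eef_pos: [0.6374, 0.0134, 0.047]
tool_rot: [0.79, 0.613, 0.0, 0.0]
ft_force: [-2.8, -0.9, 6.3]
grip_width: 0.01
```

```bash
python3 st.py;python3 avg.py
```

```text
F [-2.8  -0.91  6.27] T [-0.14   0.379  0.122] p [0.6374 0.0134 0.047 ] yaw y -0.2511 j6 1.8431 tau6 0.202 0.01 17.4167
F [-1.47 -0.84  5.8 ] T [-0.147  0.369  0.15 ] sdTz 0.017 tau6 0.145 yaw -0.2509 [0.6374 0.0134 0.047 ] 17.7167
```

Emit:
apply_moves:
  plan: [0, 0, 0, 0, 0, 0.01, 0, 0, 0, 0, 0, 0.02, 0, 0, 0, 0, 0, 0.03, 0, 0, 0, 0, 0, 0.03]

```text
clock: 18.05
eef_pos: [0.6374, 0.0134, 0.047]
tool_rot: [0.799, 0.601, 0.0, 0.0]
ft_force: [-2.1, -0.4, 6.2]
grip_width: 0.0098
```

```bash
python3 st.py;python3 avg.py
```

```text
F [-2.06 -0.37  6.15] T [-0.126  0.377  0.157] p [0.6374 0.0134 0.047 ] yaw y -0.2809 j6 1.8729 tau6 0.258 0.0098 18.05
F [-1.96 -0.6   5.74] T [-0.141  0.366  0.23 ] sdTz 0.02 tau6 0.203 yaw -0.2807 [0.6374 0.0134 0.047 ] 18.35
```

Emit:
apply_moves:
  plan: [0, 0, 0, 0, 0, 0.01, 0, 0, 0, 0, 0, 0.02, 0, 0, 0, 0, 0, 0.02]

```text
clock: 18.6
eef_pos: [0.6374, 0.0134, 0.047]
tool_rot: [0.805, 0.593, 0.0, 0.0]
ft_force: [-2.3, -1.3, 6.0]
grip_width: 0.0102
```

```bash
python3 st.py;python3 avg.py
```

```text
F [-2.28 -1.27  5.96] T [-0.14   0.407  0.269] p [0.6374 0.0134 0.047 ] yaw y -0.3008 j6 1.8928 tau6 0.303 0.0102 18.6
F [-1.91 -0.66  6.26] T [-0.134  0.389  0.246] sdTz 0.027 tau6 0.247 yaw -0.3006 [0.6374 0.0134 0.047 ] 18.9
```

Emit:
apply_moves:
  plan: [0, 0, 0, 0, 0, 0.01, 0, 0, 0, 0, 0, 0.02, 0, 0, 0, 0, 0, 0.02]

```text
clock: 19.15
eef_pos: [0.6374, 0.0134, 0.047]
tool_rot: [0.811, 0.585, 0.0, 0.0]
ft_force: [-1.6, -1.3, 6.2]
grip_width: 0.0096
```

```bash
python3 st.py;python3 avg.py
```

```text
F [-1.63 -1.35  6.18] T [-0.165  0.452  0.282] p [0.6374 0.0134 0.047 ] yaw y -0.3207 j6 1.9127 tau6 0.347 0.0096 19.15
F [-1.81 -0.92  6.03] T [-0.141  0.414  0.282] sdTz 0.013 tau6 0.291 yaw -0.3205 [0.6374 0.0134 0.047 ] 19.45
```

Emit:
apply_moves:
  plan: [0, 0, 0, 0, 0, 0.01, 0, 0, 0, 0, 0, 0.02, 0, 0, 0, 0, 0, 0.03, 0, 0, 0, 0, 0, 0.04, 0, 0, 0, 0, 0, 0.04]

```text
clock: 19.87
eef_pos: [0.6373, 0.0134, 0.047]
tool_rot: [0.822, 0.569, 0.0, 0.0]
ft_force: [-1.4, -1.5, 6.0]
grip_width: 0.0098
```

```bash
python3 st.py;python3 avg.py
```

```text
F [-1.42 -1.46  6.04] T [-0.174  0.439  0.409] p [0.6373 0.0134 0.047 ] yaw y -0.3605 j6 1.9525 tau6 0.433 0.0098 19.8667
F [-1.83 -0.79  6.02] T [-0.182  0.43   0.38 ] sdTz 0.02 tau6 0.376 yaw -0.3602 [0.6374 0.0134 0.047 ] 20.1667
```

View pics/last.png

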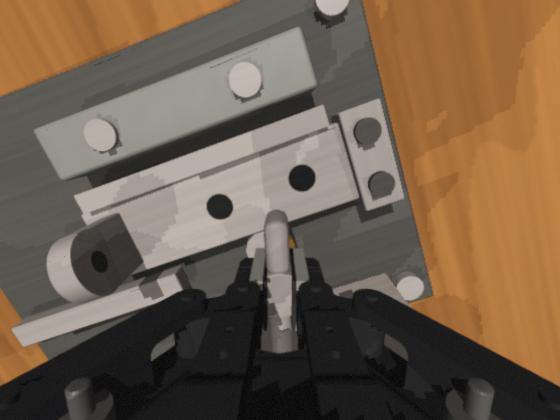

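Emit:
apply_moves:
  plan: [0, 0, 0, 0, 0, 0.01, 0, 0, 0, 0, 0, 0.02, 0, 0, 0, 0, 0, 0.03, 0, 0, 0, 0, 0, 0.04, 0, 0, 0, 0, 0, 0.05, 0, 0, 0, 0, 0, 0.05]

```text
clock: 20.67
eef_pos: [0.6373, 0.0134, 0.047]
tool_rot: [0.836, 0.548, 0.0, 0.0]
ft_force: [-1.6, -0.8, 5.8]
grip_width: 0.0098
```

```bash
python3 st.py;python3 avg.py
```

```text
F [-1.55 -0.79  5.75] T [-0.215  0.409  0.443] p [0.6373 0.0134 0.047 ] yaw y -0.4103 j6 2.0023 tau6 0.509 0.0098 20.6667
F [-2.13 -0.99  5.96] T [-0.183  0.445  0.461] sdTz 0.034 tau6 0.449 yaw -0.41 [0.6373 0.0134 0.047 ] 20.9667
```

Emit:
apply_moves:
  plan: [0, 0, 0, 0, 0, 0.01, 0, 0, 0, 0, 0, 0.025, 0, 0, 0, 0, 0, 0.025]

```text
clock: 21.22
eef_pos: [0.6373, 0.0134, 0.047]
tool_rot: [0.843, 0.538, 0.0, 0.0]
ft_force: [-3.3, -1.2, 5.9]
grip_width: 0.0099
```

```bash
python3 st.py;python3 avg.py
```

```text
F [-3.34 -1.19  5.87] T [-0.231  0.424  0.539] p [0.6373 0.0134 0.047 ] yaw y -0.4353 j6 2.0273 tau6 0.59 0.0099 21.2167
F [-2.51 -1.17  6.04] T [-0.201  0.429  0.498] sdTz 0.022 tau6 0.5 yaw -0.4349 [0.6373 0.0133 0.047 ] 21.5167
```

Emit:
apply_moves:
  plan: [0, 0, 0, 0, 0, 0, 0, 0, 0, 0, 0, 0, 0, 0, 0, 0, 0, 0, 0, 0, 0, 0, 0, 0]
  grip: 0.03

```text
clock: 21.85
eef_pos: [0.637, 0.0136, 0.0457]
tool_rot: [0.844, 0.537, -0.0, -0.0]
ft_force: [-0.2, 0.3, 0.1]
grip_width: 0.0305
```

```bash
python3 st.py;python3 avg.py
```

```text
F [-0.22  0.27  0.13] T [-0.001 -0.053  0.005] p [0.637  0.0136 0.0457] yaw y -0.4369 j6 2.029 tau6 -0.001 0.0305 21.85
F [-0.01  0.3   0.21] T [-0.019  0.006 -0.011] sdTz 0.029 tau6 -0.0 yaw -0.4369 [0.6373 0.0135 0.0462] 22.15
```

View pics/last.png

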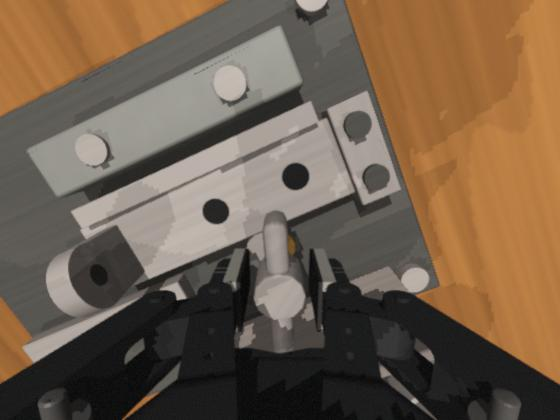

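Released; the fingers are clear of the bar on both sides, and the wings stayed aligned. Lift straight up.

Emit:
apply_moves:
  plan: [0, 0, -0.01, 0, 0, 0, 0, 0, -0.025, 0, 0, 0, 0, 0, -0.045, 0, 0, 0, 0, 0, -0.07, 0, 0, 0, 0, 0, -0.09, 0, 0, 0, 0, 0, -0.1, 0, 0, 0, 0, 0, -0.1, 0, 0, 0, 0, 0, -0.1, 0, 0, 0, 0, 0, -0.1, 0, 0, 0, 0, 0, -0.1, 0, 0, 0]

```text
clock: 22.98
eef_pos: [0.6361, 0.0135, 0.1443]
tool_rot: [0.844, 0.537, -0.002, -0.001]
ft_force: [0.4, -0.1, -0.6]
grip_width: 0.0297
```

```bash
python3 st.py;python3 avg.py
python3 - <<'E'
from h import *
c=snap("side"); cv2.imwrite("pics/s20.png",cv2.resize(c["pixels"][150:320,200:420,::-1],None,fx=3.5,fy=3.5))
E
```

```text
F [ 0.4  -0.13 -0.56] T [ 0.01  -0.001  0.037] p [0.6361 0.0135 0.1443] yaw y -0.437 j6 2.029 tau6 0.0 0.0297 22.9833
F [-0.15 -0.16 -0.44] T [-0.001 -0.004 -0.014] sdTz 0.016 tau6 -0.0 yaw -0.437 [0.637  0.0135 0.1457] 23.2833
```

View pics/last.png

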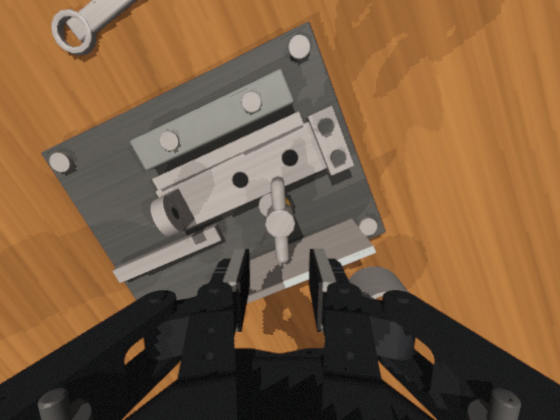

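View pics/s20.png

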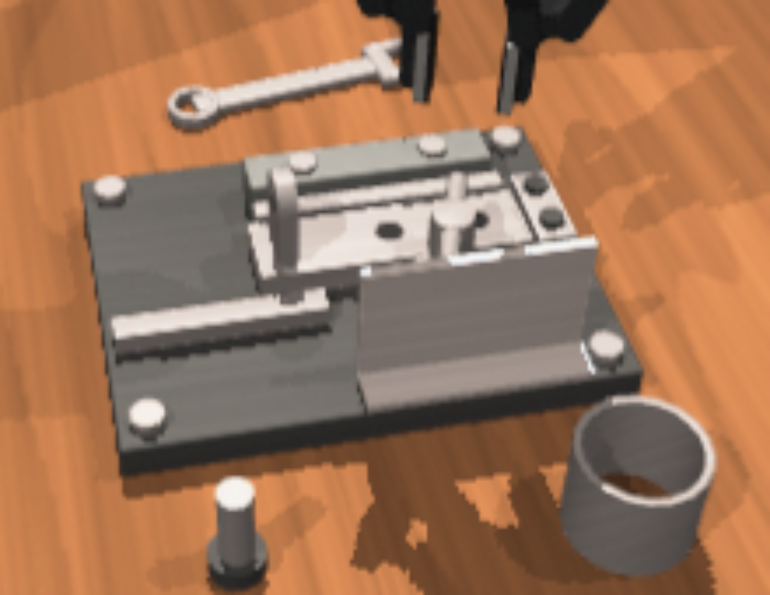

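Run:
```python
from h import *
c=snap("wrist"); cv2.imwrite("pics/w21.png",cv2.resize(c["pixels"][90:270,130:370,::-1],None,fx=3.3,fy=3.3,interpolation=2))
```

```text
(no output)
```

View pics/w21.png

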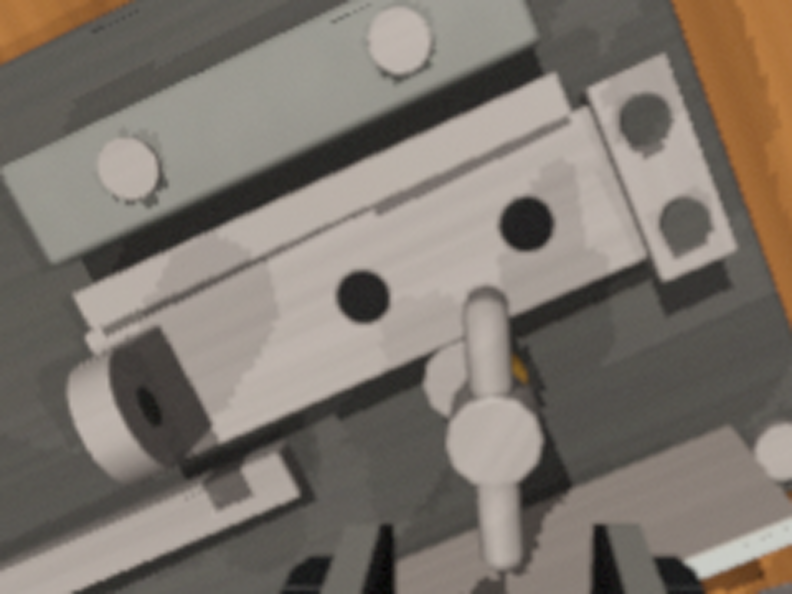

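Run:
```python
from h import *
c=snap("wrist")
q=lambda L:[(130+x/3.3,90+y/3.3) for x,y in L]
A=lambda p:np.arctan2(*(p[1]-p[0])[[1,0]])
be=cast(c,q([(215,447),(645,262)]),.036); n=cast(c,q([(585,108),(647,260)]),.036); s=cast(c,q([(587,93),(663,280)]),.042); j=cast(c,q([(90,337),(570,122)]),.044); g=cast(c,q([(5,590),(285,450)]),.032)
print("blank",A(be),"nose",A(n)+np.pi/2,"stop",A(s)+np.pi/2,"jaw face",A(j)); ex=np.array([np.cos(.022),-np.sin(.022),0]);print(n@ex,s@ex)
print(sensors.get_obs()["clock"])
```

```text
blank -0.0250701134992355 nose -0.013533102778836348 stop -0.01304632891229307 jaw face -0.026098546342016214
[0.68688478 0.68722374] [0.68806117 0.68849241]
23.4333
```

Run:
```python
from h import *
from scipy.ndimage import map_coordinates as mc
c=snap("wrist"); g=cv2.cvtColor(c["pixels"],cv2.COLOR_RGB2GRAY).astype(float)
for y0 in (.035,.045,.055):
    # walk along fixture x at z=.036, world y fixed
    xs=np.arange(.680,.696,.0005); P=np.c_[xs,np.full(len(xs),y0),np.full(len(xs),.036)]
    uv=proj(c,P); print(y0,mc(g,[uv[:,1],uv[:,0]],order=1).round(0).astype(int).tolist())
    P[:,2]=.042; uv2=proj(c,P); print("   shift of 6mm height in px",(uv2-uv)[15].round(2),"px/mm",np.linalg.norm(uv[1]-uv[0])/.5)
```

```text
0.035 [177, 177, 177, 177, 177, 177, 178, 178, 177, 177, 175, 171, 167, 165, 164, 158, 144, 128, 120, 138, 162, 172, 177, 176, 172, 166, 152, 133, 106, 82, 85, 87]
   shift of 6mm height in px [1.02 0.79] px/mm 1.2285370156453899
0.045 [179, 180, 180, 179, 179, 180, 180, 180, 179, 177, 173, 169, 169, 169, 169, 164, 158, 137, 122, 132, 149, 168, 177, 179, 180, 181, 180, 180, 179, 178, 178, 177]
   shift of 6mm height in px [0.92 0.53] px/mm 1.240830141035602
0.055 [165, 170, 172, 173, 173, 174, 173, 172, 173, 173, 173, 173, 171, 169, 166, 163, 157, 141, 128, 125, 143, 167, 176, 180, 181, 181, 179, 173, 161, 138, 118, 111]
   shift of 6mm height in px [0.81 0.26] px/mm 1.253499208470029
```

```bash
python3 -c "
from workcell import bot
print(bot.job_done())"
```

```text
the job is handed in; nothing more can be done
None
```

The blank is home against the end stop, the cam is clamped at about 0.50 N·m, and the job was handed in at about 23.5 s. I can't see the verdict, and the clamp force on the blank was judged only from the knob torque.

- **Sliding:** I pinched the lug, slid the blank about 38 mm and eased it on in sub-millimetre steps. It stopped advancing while the push rose from about 7 N to 13 N, which left roughly 7 N on the stop. Then I let go.
- **Clamping:** I gripped the wings at the middle and turned about 1.03 rad clockwise in small steps. The torque stayed near 0.1 N·m until the blank was being pushed across, then climbed to 0.50 N·m at rest (0.54–0.59 read while turning). I released and lifted straight up.

**Last checks:**
- **Contact:** force and torque on the gripper read zero, and the pictures show it clear of everything.
- **Straightness:** the blank reads −0.025 rad against −0.022 for the fixture.
- **Nose gap:** the two readings disagreed somewhat. One corner pick gave about 1.2 mm; an intensity profile gave no more than about 0.7 mm. Both are inside 2.5 mm, and the push felt on the lug points to real contact.
- **Loose parts:** the arm never went near the guard, wrench, tube or bolt. In the last pictures they look where they were, by eye only.

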